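# Click the scanner battery into its charging dock

## Robot

A 6-joint arm with a two-finger parallel gripper is mounted at the origin on the work surface. World frame = base frame: x ahead of the robot, y to its left, z up, the work surface at z = 0. Lengths are in m, angles in rad, forces in N, time in s.
With the tool pointing down it reaches from about 0.3 to 0.775 m from the base axis. Payload 14.6 kg.
Tool frame: the origin (TCP) lies on the front face of the gripper's body, between the roots of the fingers; the fingertips stand 97 mm ahead of it and the grasp point (between the pads) lies 78 mm ahead of it; z points along the fingers, x is the direction in which the jaws open and shut, and the axes are right-handed (so a half turn about z gives the same grasp; the last joint's range is limited). The gripper opens to 94 mm and grips with 3 to 60 N. Pads are 16 mm wide; open, the fingers measure 119 mm over their backs; the gripper's body (75 mm by 177 mm) begins 78 mm behind the grasp point.
Start: joints at [-1.276, 0.3, 1.521, -0, 1.321, -0.067], TCP at [0.195, -0.514, 0.303] pointing down, gripper open.
Joint ranges: [-3.03, 3.03], [-0.79, 2.21], [0.23, 2.52], [-1.04, 4.18], [0, 3.07], [-2.55, 2.55]. Speed limits (rad/s): [2.22, 2.22, 2.57, 3.14, 3.14, 3.14].

## Interface

Orientations are given as [roll, pitch, yaw] about the fixed x, y, z axes, in that order (R = Rz(yaw) Ry(pitch) Rx(roll)).
In Python, from station import sensors, camera, ctrl gives the robot as it stands.
- The arm moves only by the tool move_arm, never from a script. Its argument "rows" is text: rows parted by semicolons, each of 6 numbers parted by spaces: the shift along the tool's x, y, z in mm, then the turn, a rotation vector about the tool's x, y, z in rad. In form: x y z wx wy wz; .... A call has 1 to 20 rows; each row shifts and turns the pose as measured when the row begins, along the tool's axes as they then stand; what a row does not reach is not made up. A row lasts 1/8 s, in which the tool goes at most 62.5 mm and 10.7 degrees, less where a joint would pass 70% of its speed; a pose out of reach is approached as far as the arm can. A call with a gripper value outside its range is refused whole. "grip" is the opening, from -1 (shut) to 1 (fully open), set as the call begins (left out, the last holds). The fingers move at their own pace and stop on an object; "newtons" is the grip in N (left out, the last holds). Time passes only in rows, so rows that do not move let the fingers close. It gives the time, the measured TCP pose, the force and the opening at its end, in the units of the state.
- sensors.get_obs(): the state, without advancing time (a new reading comes with each control period).
- camera(name): name is "scene" or "top" or "wrist"; returns a dict with "color" (480x640x3 uint8, blue, green, red), "z_map" (480x640 float32, m along the optical axis (not along the pixel's ray), 0 where there is no reading), "mtx" (3x3 intrinsics, pixels), "position" and "attitude" of the camera in the world; the wrist camera has in their place "hand_eye" (4x4, takes a point from camera to tool coordinates, whose origin is the TCP and whose axes are the tool frame's). Camera axes: x right, y down, z forward; pixel columns grow to the right and rows downward; lengths in m; the calibration is good to about 2 mm. A picture is of the moment at which its call begins: read the wrist's pose just before it.
- ctrl.hand_in(): hands the job in, once; it reports no verdict.
The state is a dict: "time_s": time; "qpos": joint angles; "joint_vel": joint speeds; "tau": joint torques, N m; "ee_pos": TCP position; "eef_rot": TCP orientation; "force": force on the tool from outside, world axes, zero at the start; "moment": the same for the moment, N m; "grip_width": finger opening in m.
Only numpy, scipy, OpenCV 4.12 (cv2) and the standard library are available. Lean on these libraries where they do the work, as an engineer would, in place of code of your own. Each camera call takes 0.05 s, during which the arm holds its last target.

## Task

Put the orange battery pack on charge: set it on the entry deck of the charging dock and slide it in under the rails, fully home, until the green sprung catch snaps up behind it. Leave the blue pack where it lies, and let go of the orange one when it is in.

Things in the scene. Friction and masses are not known exactly. Their poses are not given: they have to be found in the camera images.
- orange_pack: Battery, 0.35-0.7 kg, 75 mm high, same end for end (either way round fits). Black foot flange 90 (its x) x 76 (y) x 12 mm; on it a grip block 84 x 44 mm (x, y), orange from 30 mm up. Grip across the 44 mm (fingers close along its y), fingertips 30-40 mm above its underside so that they clear the dock's rails. Origin: centre of underside, z up.
- blue_pack: The impact wrench's battery: same shape and size as the orange pack, but blue. Leave it where it lies. Origin: centre of underside.
- dock: Fixed yellow dock, x -160 to +80, y +-70 mm; origin on bench, z up, packs slide in along +x. Deck z 16. Aluminium rails x -20 to 63: walls y +-42 (flange +4 mm a side), lips over flange z 31-37 (3 mm above it), lip gap 56; lead-in plates to z 42. Guides z 30 flare to y +-60 at x -63. Stop at x 63. Set pack at x -110, z 16; lip-free there. Home: pack origin at x 18. All mm.
- catch (a joint): Dock's green sprung catch: 0 = up (latched), to 0.010 m = pushed down. Tooth 20 mm wide on the deck's centre line, 7 mm high, ramp from dock x -50 to a steep face at x -30 mm. The sliding pack rides it down (under 4 N on the tooth, under 8 N of push with friction); it snaps up behind the tail once the pack's origin passes x +15 mm. Green tab at the entry end is for removal only.
Not all that is in view belongs to the job. Leave any pink or red look-alike of the orange_pack alone.

How it is judged:
At the end, for the whole second after the job is handed in: The orange pack rests on the deck under the rails, origin at dock x 11 to 23 mm, within 10 mm sideways, 6 mm of deck height and 10 degrees of the slide direction, at rest; the catch is up behind it (within 2 mm of its top); the blue pack is within 30 mm of its start (x of orange_pack in the frame of dock between 0.011 and 0.023 m and y of orange_pack in the frame of dock between -0.01 and 0.01 m and z of orange_pack in the frame of dock between 0.01 and 0.022 m and angle between the x axis of orange_pack and the x axis of dock, either way round below 0.17 rad and value of joint catch below 0.002 m and linear speed of orange_pack below 0.02 m/s and distance of blue_pack from where it was at the start of the episode below 0.03 m); the robot touches nothing.
It fails at once if the blue pack is moved by 30 mm or more (distance of blue_pack from where it was at the start of the episode above 0.03 m).
It also fails if it takes over 40 s, if anything falls off the work surface, if the arm or the gripper's body presses on something with over 40 N, if the wrist force passes 120 N, or if a joint passes its speed limit or range.

## Working session

There is one attempt and no reset: what is moved stays moved. The work goes in short steps, Python scripts to look and compute and a tool call to move; the robot and the scene stay as the last step left them, time stands still between calls to the robot, and variables do not carry over. Pictures are saved under pics/ and viewed, and the job is handed in when it is done.

Besides the shell and the picture viewer there is one more tool, called after "Emit:" by a JSON object that holds its "op" and its "data". move_arm: Moves the arm, as the interface text tells. Its arguments: {"type":"object","properties":{"rows":{"type":"string"},"grip":{"type":"number"},"newtons":{"type":"number"}},"required":["rows"]}

```bash
mkdir -p pics; ls; python3 - <<'E'
from station import sensors,camera
import cv2,numpy as np
o=sensors.get_obs();print({k:np.round(v,3).tolist() for k,v in o.items()})
for n in("scene","top"):
    c=camera(n);cv2.imwrite(f"pics/{n}0.png",c["color"]);np.savez(f"{n}0.npz",**c)
    print(n,c["mtx"],c["position"],c["attitude"])
E
```

```text
pics
{'time_s': 0.0, 'qpos': [-1.276, 0.301, 1.522, -0.0, 1.321, -0.067], 'joint_vel': [-0.0, -0.0, -0.001, 0.0, -0.001, 0.001], 'tau': [-0.003, -53.18, -35.274, 0.071, 0.024, -0.0], 'ee_pos': [0.195, -0.514, 0.302], 'eef_rot': [-3.142, 0.001, -1.209], 'force': [0.283, -0.235, -1.326], 'moment': [0.002, 0.012, 0.017], 'grip_width': 0.094}
scene [[458.8154562    0.         319.05006705]
 [  0.         458.8154562  239.87073302]
 [  0.           0.           1.        ]] [1.11139449 0.39585593 0.5987801 ] [-2.18844418 -0.0070533   2.27588679]
top [[600.39163942   0.         315.41312936]
 [  0.         600.39163942 240.50239616]
 [  0.           0.           1.        ]] [ 0.35804246 -0.12156262  1.36627209] [-3.01472969  0.01054963 -1.5471169 ]
```

View pics/top0.png

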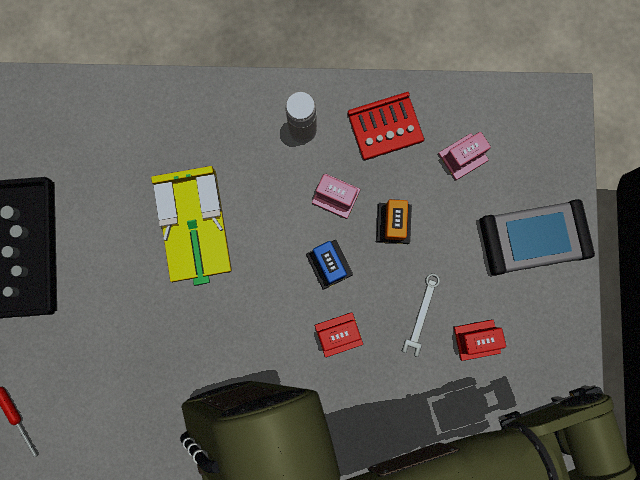

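View pics/scene0.png

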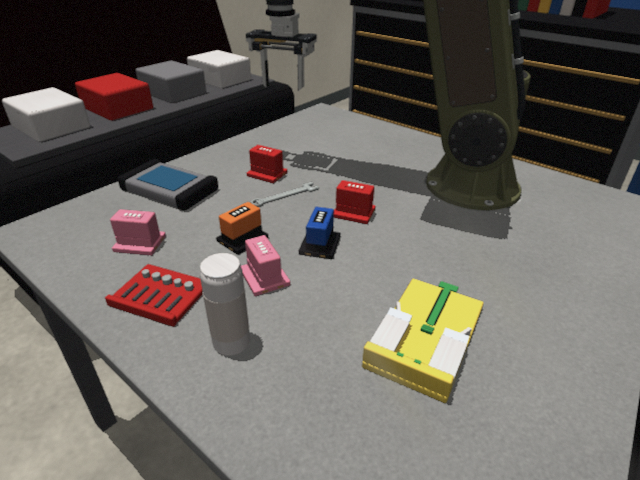

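Look-alikes in the top view: orange (397,221), pinks (337,195) and (465,155), reds (340,335) and (480,340), red tray (386,126), blue (329,263). I choose orange at (397,221), which also has the black flange. I'll check it in a crop while measuring.

```bash
cat > h.py <<'E'
import numpy as np,cv2
from scipy.spatial.transform import Rotation as R
def pose(c): return R.from_euler('xyz',c["attitude"]).as_matrix(),np.array(c["position"])
def cast(c,uv,z,P=None):
    Rm,t=P or pose(c); uv=np.atleast_2d(uv).astype(float)
    d=np.c_[uv,np.ones(len(uv))]@np.linalg.inv(c["mtx"]).T@Rm.T
    return t+d*((z-t[2])/d[:,2])[:,None]
def cloud(c,m,P=None):
    Rm,t=P or pose(c); v,u=np.nonzero(m&(c["z_map"]>0)); z=c["z_map"][v,u]
    return (np.c_[u,v,np.ones(len(u))]@np.linalg.inv(c["mtx"]).T*z[:,None])@Rm.T+t
def big(m):
    cs,_=cv2.findContours(m.astype(np.uint8),0,2); return max(cs,key=cv2.contourArea)
def rect(p):
    r=cv2.minAreaRect((p[:,:2]*1000).astype(np.float32)); b=cv2.boxPoints(r)
    e=[b[1]-b[0],b[2]-b[1]]; l=max(e,key=np.linalg.norm)
    return np.round(r[0],1),np.round(r[1],1),round(np.degrees(np.arctan2(l[1],l[0])),2)
E
python3 - <<'E'
from h import *
c=dict(np.load("top0.npz")); hsv=cv2.cvtColor(c["color"],cv2.COLOR_BGR2HSV);H,S,V=cv2.split(hsv)
y,x=np.mgrid[:480,:640]
def roi(a,b,r):return (abs(x-a)<r)&(abs(y-b)<r)
m=(H>8)&(H<20)&(S>150)&(V>90)&roi(397,221,30)
p=cloud(c,m);print("orange z",np.percentile(p[:,2],[5,50,95]))
top=p[p[:,2]>.07];print(len(top),rect(top))
k=big(m)[:,0];print("cast",rect(cast(c,k,.075)))
f=(V<60)&roi(397,221,28);pf=cloud(c,f);q=pf[(pf[:,2]<.02)&(pf[:,2]>.006)];print("flange",rect(q))
m=(H>22)&(H<35)&(S>150)&(V>90)
k=big(cv2.morphologyEx(m.astype(np.uint8),3,np.ones((9,9))))[:,0]
p=cloud(c,m);print("dock z",np.percentile(p[:,2],[5,50,95]))
print(rect(cast(c,k,.016)))
for a in cv2.approxPolyDP(k,4,True)[:,0]:
    print(a,cast(c,a,.016).round(4), cloud(c,(x==a[0])&(y==a[1])).round(4))
g=(H>45)&(H<80)&(S>130)&(V>60);kk=big(g)[:,0];print("green",rect(cast(c,kk,.017)))
m=(H>100)&(H<125)&(S>150)&roi(329,263,30);print("blue",rect(cast(c,big(m)[:,0],.075)))
for n,(a,b) in dict(pink1=(337,195),pink2=(465,155),cyl=(301,106),red=(340,335)).items():
    print(n,cloud(c,roi(a,b,2)).mean(0).round(3))
cr=c["color"][140:300,140:440];cv2.imwrite("pics/crop.png",cv2.resize(cr,None,fx=2.6,fy=2.6,interpolation=2))
E
```

```text
orange z [0.06910511 0.0732745  0.07778034]
453 (array([ 575.7, -281. ]), array([43.4, 83.3]), np.float32(-3.63))
cast (array([ 575.6, -280.6]), array([43. , 82.6]), np.float32(-2.33))
flange (array([ 575.4, -280.8]), array([77.6, 90.7]), np.float32(-0.9))
dock z [0.010236   0.01505425 0.04852008]
(array([564.3, 182.7]), array([248.6, 146. ]), np.float32(12.0))
[211 166] [[0.6978 0.1418 0.016 ]] [[0.6899 0.1357 0.0473]]
[151 177] [[0.669  0.2792 0.016 ]] [[0.6611 0.2691 0.05  ]]
[152 182] [[0.6572 0.2762 0.016 ]] [[0.6509 0.2677 0.0449]]
[173 181] [[0.6606 0.2278 0.016 ]] [[0.6566 0.2231 0.0342]]
[177 223] [[0.5631 0.2134 0.016 ]] [[0.5605 0.2092 0.0332]]
[162 227] [[0.5531 0.2472 0.016 ]] [[0.5536 0.2482 0.0125]]
[171 281] [[0.4306 0.22   0.016 ]] [[0.431  0.2218 0.0087]]
[230 270] [[0.4585 0.0879 0.016 ]] [[0.4588 0.0884 0.0124]]
[221 212] [[0.5907 0.114  0.016 ]] [[0.5912 0.1145 0.0133]]
[215 218] [[0.5765 0.1271 0.016 ]] [[0.5752 0.1256 0.024 ]]
[202 218] [[0.5759 0.1568 0.016 ]] [[0.5764 0.1576 0.0125]]
[196 175] [[0.6759 0.1755 0.016 ]] [[0.6685 0.1686 0.0472]]
[212 172] [[0.6837 0.1389 0.016 ]] [[0.677  0.1335 0.0438]]
green (array([487.6, 158.2]), array([123.7,  34.2]), np.float32(5.5))
blue (array([ 475.8, -134.4]), array([85.3, 46.3]), np.float32(26.57))
pink1 [ 0.624 -0.149  0.075]
pink2 [ 0.72  -0.429  0.074]
cyl [ 0.79  -0.069  0.169]
red [ 0.321 -0.161  0.076]
```

View pics/crop.png

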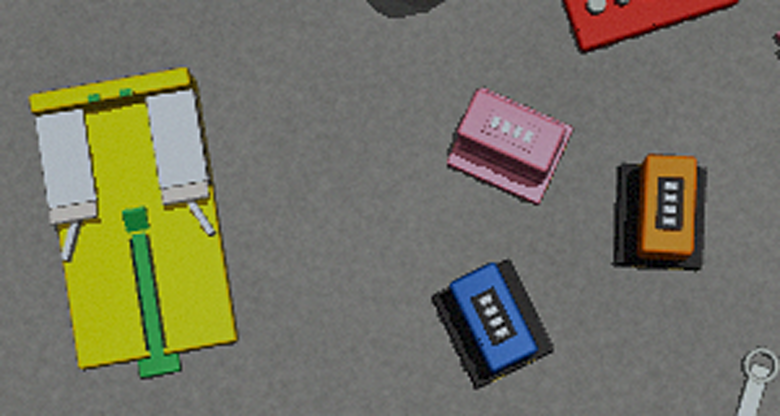

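Crop confirms orange block with black flange at (397,221), clear of its neighbours. The dock opens toward the robot. Next I'll take a close look at the dock with the wrist camera.

```bash
cat >> h.py <<'E'
def goto(xyz,yawdeg,o=None):
    from station import sensors
    o=o or sensors.get_obs(); Rm=R.from_euler('xyz',o["eef_rot"])
    T=R.from_euler('xyz',[np.pi,0,np.radians(yawdeg)])
    d=np.array(xyz)-o["ee_pos"]
    print("t",o["time_s"],"pos",np.round(o["ee_pos"],4),"rot",np.degrees(o["eef_rot"]).round(2))
    print(" shift in present frame mm",(Rm.inv().apply(d)*1000).round(1)," in final frame",(T.inv().apply(d)*1000).round(1)," turn",(Rm.inv()*T).as_rotvec().round(4))
E
python3 - <<'E'
from h import *
from station import camera
c=camera("wrist");print(c["hand_eye"].round(4).tolist(),c["mtx"].tolist())
goto([.50,.14,.36],-78)
E
```

```text
[[1.0, 0.001, -0.0, -0.0005], [-0.0009, 0.959, 0.2836, -0.0822], [0.0003, -0.2836, 0.959, -0.0821], [0.0, 0.0, 0.0, 1.0]] [[369.9781014958011, 0.0, 321.12039146019697], [0.0, 369.9781014958011, 241.1155301605099], [0.0, 0.0, 1.0]]
t 0.15 pos [ 0.1946 -0.5143  0.3022] rot [-1.800e+02  5.000e-02 -6.927e+01]
 shift in present frame mm [-503.9 -517.2  -57.3]  in final frame [-576.5 -434.7  -57.8]  turn [0.     0.0009 0.1524]
```

Emit:
{"op": "move_arm", "data": {"rows": "0 0 0 0 0 0.152; -43 -37 0 0 0 0; -43 -37 0 0 0 0; -43 -37 0 0 0 0; -43 -37 0 0 0 0; -43 -37 0 0 0 0; -43 -37 0 0 0 0; -43 -37 0 0 0 0; -43 -37 0 0 0 0; -43 -37 0 0 0 0; -43 -37 0 0 0 0; -43 -37 0 0 0 0; -43 -37 0 0 0 0; -43 -37 0 0 0 0; -43 -37 0 0 0 0; 0 0 0 0 0 0"}}

```text
time_s: 2.15
ee_pos: [0.5894, 0.204, 0.3002]
eef_rot: [3.14, 0.002, -1.369]
force: [-0.1, -0.9, -0.4]
grip_width: 0.094
```

```bash
cat >> h.py <<'E'
def wrist():
    from station import sensors,camera
    o=sensors.get_obs();c=camera("wrist")
    T=np.eye(4);T[:3,:3]=R.from_euler('xyz',o["eef_rot"]).as_matrix();T[:3,3]=o["ee_pos"]
    T=T@c["hand_eye"];return o,c,(T[:3,:3],T[:3,3])
E
python3 - <<'E'
from h import *
o,c,P=wrist();cv2.imwrite("pics/w1.png",c["color"]);np.savez("w1.npz",R=P[0],t=P[1],**c)
print(o["joint_vel"]);goto([.576,-.281,.30],-92.5)
E
```

```text
[-0.03527908 -0.03302142  0.04149824 -0.00981097 -0.00243721 -0.01278564]
t 2.2 pos [0.589  0.2025 0.3005] rot [ 1.799e+02  1.200e-01 -7.847e+01]
 shift in present frame mm [ 4.712e+02  1.094e+02 -3.000e-01]  in final frame [483.6  -8.1   0.5]  turn [0.002  0.0019 0.2448]
```

View pics/w1.png

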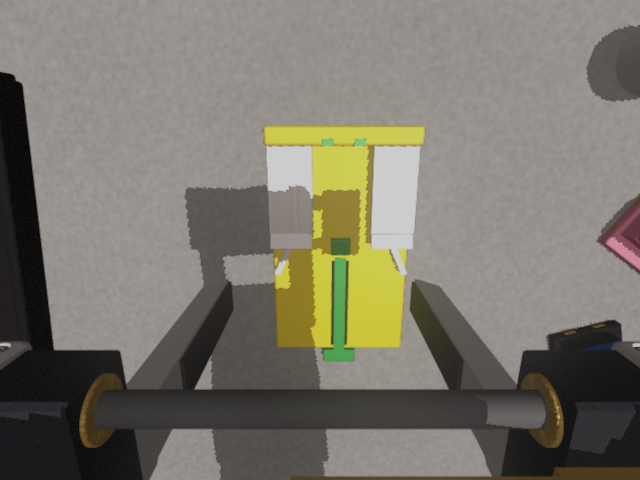

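The dock is in full view: entry corners (277,347) and (402,347), lip edges near u 312 and 372, and the green tooth at (341,246).

```bash
python3 - <<'E'
from h import *
o,c,P=wrist();np.savez("w2.npz",R=P[0],t=P[1],**c);print(o["ee_pos"])
hsv=cv2.cvtColor(c["color"],cv2.COLOR_BGR2HSV);H,S,V=cv2.split(hsv)
y,x=np.mgrid[:480,:640]
yel=(H>20)&(H<38)&(S>130)&(V>60)
roi=(x>230)&(x<440)&(y>110)&(y<380)
p=cloud(c,yel&roi,P);print("z pct",np.percentile(p[:,2],[5,25,50,75,95]).round(4))
# side edges of deck, rows 290..335, by row extents
def line(pts): 
    vx,vy,x0,y0=cv2.fitLine((pts[:,:2]*1000).astype(np.float32),2,0,.01,.01).ravel();s=np.sign(vx) ;return np.array([x0,y0]),np.degrees(np.arctan2(vy*s,vx*s))
L=[];Rr=[]
for v in range(285,342):
    u=np.nonzero(yel[v]&roi[v])[0]; L.append((u[0]-.5,v));Rr.append((u[-1]+.5,v))
zd=.016
l=line(cast(c,L,zd,P));r=line(cast(c,Rr,zd,P));print("deck L",l,"R",r)
# lip inner edges: white/grey mask low S, rows 155..230
A=[];B=[]
for v in range(155,230):
    mid=np.nonzero(yel[v]&(x[v]>295)&(x[v]<390))[0]; A.append((mid[0]-.5,v));B.append((mid[-1]+.5,v))
a=line(cast(c,A,.037,P));b=line(cast(c,B,.037,P));print("lip A",a,"B",b)
E1=[(u,np.nonzero(yel[330:365,u])[0][-1]+330.5) for u in list(range(285,318))+list(range(360,396))]
e=line(cast(c,E1,zd,P));print("entry",e)
g=(H>45)&(H<80)&(S>130)&(V>40)&(y>255)&(y<345)&roi
G=[(np.nonzero(g[v])[0].mean(),v) for v in range(262,340) if g[v].any()]
gl=line(cast(c,G,.017,P));print("green",gl)
for name,th in(("deck",(l[1]+r[1])/2),("lip",(a[1]+b[1])/2),):
    t=np.radians(th);d=np.array([np.cos(t),np.sin(t)]);n=np.array([-d[1],d[0]])
    print(name,th,"lat L,R",l[0]@n,r[0]@n,"mid",(l[0]@n+r[0]@n)/2,"lips",a[0]@n,b[0]@n,"mid",(a[0]@n+b[0]@n)/2,"green",gl[0]@n,"entry",e[0]@d)
    for m in((l[0]@n+r[0]@n)/2,(a[0]@n+b[0]@n)/2): print("   origin",(d*(e[0]@d+160)+n*m).round(1))
E
```

```text
[0.58899584 0.20249967 0.30051056]
z pct [0.015  0.0158 0.0163 0.0171 0.0504]
deck L (array([471.28934, 231.7076 ], dtype=float32), np.float32(11.761303)) R (array([499.23245,  96.23394], dtype=float32), np.float32(11.44669))
lip A (array([613.4273 , 218.35257], dtype=float32), np.float32(12.168935)) B (array([624.4139 , 164.84535], dtype=float32), np.float32(11.697091))
entry (array([445.78195, 151.43079], dtype=float32), np.float32(-78.864555))
green (array([472.2166, 167.3923], dtype=float32), np.float32(12.061341))
deck 11.603996 lat L,R 132.17369 -6.1516953 mid 63.010998 lips 90.50111 35.87761 mid 63.189358 green 68.98641 entry 467.13046
   origin [601.6 187.9]
   origin [601.6 188. ]
lip 11.933013 lat L,R 129.25287 -9.070946 mid 60.09096 lips 86.79686 32.17427 mid 59.485565 green 66.1357 entry 467.45966
   origin [601.5 188.5]
   origin [601.6 187.9]
```

Emit:
{"op": "move_arm", "data": {"rows": "0 0 0 0 0 0.123; 0 0 0 0 0 0.122; 54 -1 0 0 0 0; 54 -1 0 0 0 0; 54 -1 0 0 0 0; 54 -1 0 0 0 0; 54 -1 0 0 0 0; 54 -1 0 0 0 0; 54 -1 0 0 0 0; 50 -1 0 0 0 0; 40 0 0 0 0 0; 20 0 0 0 0 0; 0 0 0 0 0 0", "grip": 1}}

```text
time_s: 3.88
ee_pos: [0.5545, -0.3145, 0.3061]
eef_rot: [-3.138, -0.0, -1.642]
force: [-0.4, 0.4, -1.2]
grip_width: 0.0939
```

```bash
python3 - <<'E'
from h import *
o,c,P=wrist();cv2.imwrite("pics/w3.png",c["color"])
hsv=cv2.cvtColor(c["color"],cv2.COLOR_BGR2HSV);H,S,V=cv2.split(hsv)
m=(H>8)&(H<20)&(S>150)&(V>60)
n,lab,st,ce=cv2.connectedComponentsWithStats(cv2.morphologyEx(m.astype(np.uint8),3,np.ones((7,7))))
for i in range(1,n):
    if st[i,4]>600: 
        q=cloud(c,(lab==i),P);print(ce[i],st[i],np.percentile(q[:,2],[5,50,95]).round(4));t=q[q[:,2]>.068];print(rect(t) if len(t)>50 else 0)
print(np.round(o["joint_vel"],3));goto([.5757,-.281,.30],-92.5)
E
```

```text
[281.44872147 202.94638438] [ 253  156   56   98 3637] [0.0709 0.075  0.0763]
(array([ 577. , -281.1]), array([44.1, 82.4]), np.float32(-2.11))
[ 92.14081146 423.19331742] [ 80 386  34  62 838] [0.3216 0.3254 0.3277]
(array([ 581.2, -268.3]), array([ 2.6, 15.6]), np.float32(-4.9))
[593.70967742 473.82764977] [ 532  468  108   12 1085] [0.3302 0.3317 0.3332]
(array([ 568.3, -367.4]), array([23.5,  3.9]), np.float32(87.23))
[ 0.007 -0.016  0.018  0.004 -0.001  0.005]
t 3.925 pos [ 0.5547 -0.3137  0.3061] rot [-1.798e+02 -2.000e-02 -9.400e+01]
 shift in present frame mm [-34.1 -18.6   6.2]  in final frame [-33.6 -19.5   6.1]  turn [-0.0035 -0.0004 -0.0262]
```

View pics/w3.png

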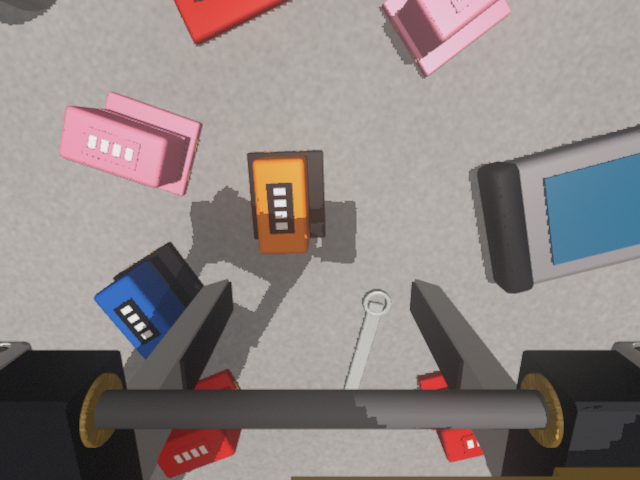

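Orange top sits at (281,203), well isolated. Aligning over it, then descending.

Emit:
{"op": "move_arm", "data": {"rows": "-20 -12 0 0.003 0 -0.03; -14 -9 0 0 0 0; 0 0 40 0 0 0; 0 0 40 0 0 0; 0 0 10 0 0 0; 0 0 0 0 0 0"}}

```text
time_s: 4.68
ee_pos: [0.5837, -0.2696, 0.2169]
eef_rot: [-3.131, -0.001, -1.599]
force: [-0.5, 0.1, -0.3]
grip_width: 0.094
```

```bash
python3 - <<'E'
from h import *
goto([.5763,-.2811,.132],-92.2)
E
```

```text
t 4.675 pos [ 0.5837 -0.2696  0.2169] rot [-1.794e+02 -8.000e-02 -9.162e+01]
 shift in present frame mm [11.6  8.  84.8]  in final frame [11.8  7.  84.9]  turn [-0.0104 -0.0013  0.0101]
```

Emit:
{"op": "move_arm", "data": {"rows": "9 6 0 -0.01 0 0.01; 0 0 0 0 0 0; 0 0 20 0 0 0; 0 0 10 0 0 0; 0 0 0 0 0 0; 0 0 0 0 0 0"}}

```text
time_s: 5.42
ee_pos: [0.5778, -0.2794, 0.188]
eef_rot: [-3.138, -0.003, -1.61]
force: [0.1, -0.1, -1.2]
grip_width: 0.0942
```

```bash
python3 - <<'E'
from h import *
goto([.5763,-.2811,.132],-92.2)
E
```

```text
t 5.425 pos [ 0.5778 -0.2794  0.188 ] rot [-179.81   -0.18  -92.26]
 shift in present frame mm [ 1.6  1.6 56. ]  in final frame [ 1.8  1.4 56. ]  turn [-0.0033 -0.0032 -0.001 ]
```

Emit:
{"op": "move_arm", "data": {"rows": "1 1 20 -0.003 -0.003 0; 0 0 20 0 0 0; 0 0 12 0 0 0; 0 0 2 0 0 0; 0 0 0 0 0 0"}}

```text
time_s: 6.05
ee_pos: [0.5766, -0.2803, 0.1294]
eef_rot: [3.141, 0.001, -1.61]
force: [0.4, -0.1, 0.1]
grip_width: 0.0941
```

```bash
python3 - <<'E'
from h import *
goto([.5763,-.2811,.132],-92.2)
E
```

```text
t 6.05 pos [ 0.5766 -0.2803  0.1294] rot [ 1.7995e+02  3.0000e-02 -9.2260e+01]
 shift in present frame mm [ 0.8  0.2 -2.6]  in final frame [ 0.8  0.2 -2.6]  turn [ 0.0009  0.0005 -0.001 ]
```

Raise 3 mm and close.

Emit:
{"op": "move_arm", "data": {"rows": "0 0 -3 0 0 0; 0 0 0 0 0 0; 0 0 0 0 0 0; 0 0 0 0 0 0; 0 0 0 0 0 0; 0 0 0 0 0 0", "grip": -1, "newtons": 35}}

```text
time_s: 6.8
ee_pos: [0.5771, -0.2806, 0.1344]
eef_rot: [-3.14, -0.001, -1.61]
force: [0.3, -0.3, 0.3]
grip_width: 0.0439
```

```bash
python3 - <<'E'
from h import *
goto([.5766,-.2803,.24],-92.2)
E
```

```text
t 6.8 pos [ 0.5771 -0.2806  0.1344] rot [-1.7991e+02 -4.0000e-02 -9.2250e+01]
 shift in present frame mm [  -0.2    0.3 -105.6]  in final frame [  -0.3    0.5 -105.6]  turn [-0.0016 -0.0007 -0.001 ]
```

Gripped (43.9 mm). Lifting, then I'll work out the carry.

Emit:
{"op": "move_arm", "data": {"rows": "0 0 -25 0 0 0; 0 0 -40 0 0 0; 0 0 -30 0 0 -0.12; 0 0 0 0 0 -0.1; 0 0 0 0 0 0"}}

```text
time_s: 7.42
ee_pos: [0.5757, -0.2798, 0.2282]
eef_rot: [3.137, 0.004, -1.385]
force: [-0.8, -0.8, -5.7]
grip_width: 0.044
```

```bash
python3 - <<'E'
from h import *
from station import sensors
print(sensors.get_obs()["force"],sensors.get_obs()["grip_width"])
goto([.4939,.1657,.23],-78.3)
E
```

```text
[-0.84580517 -0.84322903 -5.70332381] 0.0439657415814324
t 7.425 pos [ 0.5757 -0.2798  0.2282] rot [179.72   0.24 -79.35]
 shift in present frame mm [-4.53e+02 -1.90e+00  2.00e-01]  in final frame [-452.8  -10.3   -1.8]  turn [ 0.0048  0.0043 -0.0183]
```

Emit:
{"op": "move_arm", "data": {"rows": "-20 0 -20 0.005 0.004 -0.018; -45 -1 0 0 0 0; -50 -1 0 0 0 0; -50 -1 0 0 0 0; -50 -1 0 0 0 0; -50 -1 0 0 0 0; -50 -1 0 0 0 0; -45 -1 0 0 0 0; -30 -1 0 0 0 0; -15 0 0 0 0 0; 0 0 0 0 0 0; 0 0 0 0 0 0"}}

```text
time_s: 8.93
ee_pos: [0.5019, 0.1302, 0.2422]
eef_rot: [3.13, 0.004, -1.397]
force: [-0.6, 0.3, -4.5]
grip_width: 0.0441
```

```bash
python3 - <<'E'
from h import *
goto([.4939,.1657,.21],-78.3)
E
```

```text
t 8.925 pos [0.5019 0.1302 0.2422] rot [179.32   0.24 -80.06]
 shift in present frame mm [-36.2   1.3  32.4]  in final frame [-36.4   0.6  32.2]  turn [ 0.0118  0.0044 -0.0308]
```

Emit:
{"op": "move_arm", "data": {"rows": "-18 0 10 0.01 0.004 -0.03; -15 0 20 0 0 0; 0 0 10 0 0 0; 0 0 0 0 0 0; 0 0 0 0 0 0"}}

```text
time_s: 9.55
ee_pos: [0.4959, 0.162, 0.2004]
eef_rot: [3.141, -0.0, -1.368]
force: [0.3, -0.9, -3.9]
grip_width: 0.044
```

```bash
python3 - <<'E'
from h import *
o,c,P=wrist();cv2.imwrite("pics/w4.png",c["color"])
goto([.4939,.1657,.16],-78.3)
E
```

```text
t 9.6 pos [0.4959 0.162  0.2004] rot [ 1.7997e+02 -2.0000e-02 -7.8370e+01]
 shift in present frame mm [-4.   1.2 40.4]  in final frame [-4.   1.2 40.4]  turn [ 0.0005 -0.0003 -0.0013]
```

View pics/w4.png

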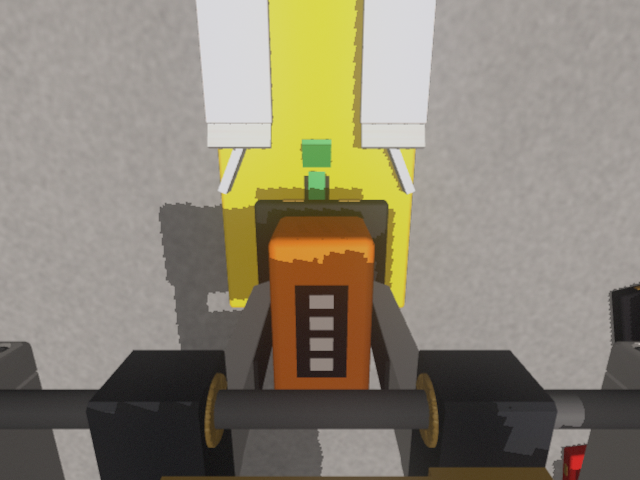

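Pack hangs level; lips (inner edges u 270/361) and tooth (316,153) are ~4 mm to tool −x of it, agreeing with the calculation. Lowering.

Emit:
{"op": "move_arm", "data": {"rows": "-3 1 12 0 0 0; 0 0 15 0 0 0; 0 0 12 0 0 0; 0 0 2 0 0 0; 0 0 0 0 0 0; 0 0 0 0 0 0"}}

```text
time_s: 10.35
ee_pos: [0.4945, 0.1645, 0.1568]
eef_rot: [3.142, -0.0, -1.368]
force: [0.6, -0.2, -3.9]
grip_width: 0.0436
```

```bash
python3 - <<'E'
from h import *
goto([.4939,.1657,.1505],-78.3)
E
```

```text
t 10.35 pos [0.4945 0.1645 0.1568] rot [ 1.800e+02 -2.000e-02 -7.841e+01]
 shift in present frame mm [-1.3  0.3  6.3]  in final frame [-1.3  0.3  6.3]  turn [ 0.     -0.0003 -0.0018]
```

Emit:
{"op": "move_arm", "data": {"rows": "-1 0 4 0 0 0; 0 0 2 0 0 0; 0 0 1 0 0 0; 0 0 0 0 0 0"}}

```text
time_s: 10.85
ee_pos: [0.4947, 0.1657, 0.1504]
eef_rot: [-3.14, -0.0, -1.368]
force: [0.5, -0.7, -4.7]
grip_width: 0.044
```

```bash
python3 - <<'E'
from h import *
goto([.6193,.1916,.1505],-78.3)
o,c,P=wrist();cv2.imwrite("pics/w5.png",c["color"])
E
```

```text
t 10.85 pos [0.4947 0.1657 0.1504] rot [-1.7989e+02 -1.0000e-02 -7.8400e+01]
 shift in present frame mm [-3.000e-01 -1.273e+02  1.000e-01]  in final frame [-1.000e-01 -1.273e+02 -1.000e-01]  turn [-0.0019 -0.0003 -0.0018]
```

View pics/w5.png

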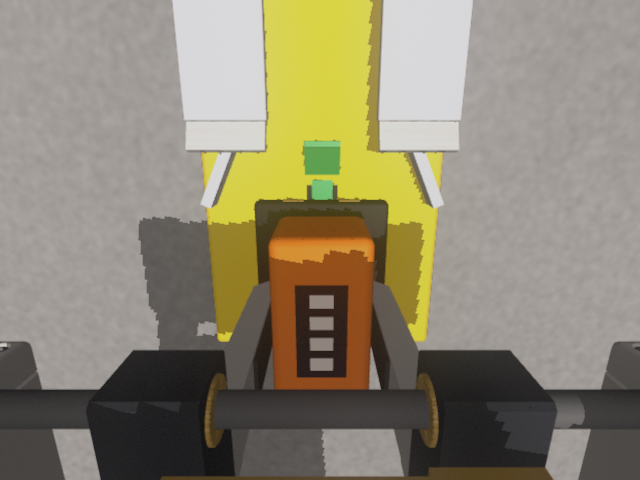

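Well centred: flange 256–387, lips 265/380, tooth 322. It still carries its weight, so lower slightly and slide in the first part.

Emit:
{"op": "move_arm", "data": {"rows": "0 0 1.5 0.002 0 0; 0 -8 0 0 0 0; 0 -12 0 0 0 0; 0 -12 0 0 0 0; 0 -8 0 0 0 0; 0 0 0 0 0 0"}}

```text
time_s: 11.65
ee_pos: [0.5373, 0.1744, 0.1506]
eef_rot: [-3.135, -0.0, -1.368]
force: [0.1, -0.5, -1.8]
grip_width: 0.0435
```

```bash
python3 - <<'E'
from h import *
goto([.6193,.1916,.1505],-78.3)
E
```

```text
t 11.65 pos [0.5373 0.1744 0.1506] rot [-1.7963e+02 -1.0000e-02 -7.8410e+01]
 shift in present frame mm [ -0.4 -83.8   0.7]  in final frame [ -0.2 -83.8   0.1]  turn [-0.0065 -0.0001 -0.0019]
```

Emit:
{"op": "move_arm", "data": {"rows": "0 -8 0 -0.006 0 0; 0 -10 0 0 0 0; 0 -10 0 0 0 0; 0 -6 0 0 0 0; 0 0 0 0 0 0"}}

```text
time_s: 12.28
ee_pos: [0.5728, 0.1817, 0.1505]
eef_rot: [3.141, -0.0, -1.368]
force: [1.6, -0.1, -1.9]
grip_width: 0.0438
```

```bash
python3 - <<'E'
from h import *
goto([.6193,.1916,.1505],-78.3)
E
```

```text
t 12.275 pos [0.5728 0.1817 0.1505] rot [ 1.7999e+02 -1.0000e-02 -7.8410e+01]
 shift in present frame mm [ -0.4 -47.5  -0. ]  in final frame [ -0.3 -47.5  -0. ]  turn [ 0.0001 -0.0002 -0.0019]
```

Emit:
{"op": "move_arm", "data": {"rows": "0 -8 0 0 0 0; 0 -10 0 0 0 0; 0 -10 0 0 0 0; 0 -8 0 0 0 0; 0 -4 0 0 0 0; 0 0 0 0 0 0"}}

```text
time_s: 13.02
ee_pos: [0.6148, 0.1903, 0.1505]
eef_rot: [3.141, -0.0, -1.368]
force: [0.1, 0.1, -1.2]
grip_width: 0.0437
```

```bash
python3 - <<'E'
from h import *
goto([.6193,.1916,.1505],-78.3)
o,c,P=wrist();cv2.imwrite("pics/w6.png",c["color"])
E
```

```text
t 13.025 pos [0.6148 0.1903 0.1505] rot [ 1.7999e+02 -1.0000e-02 -7.8410e+01]
 shift in present frame mm [-0.3 -4.7  0. ]  in final frame [-0.3 -4.7  0. ]  turn [ 0.0002 -0.0001 -0.0019]
```

View pics/w6.png

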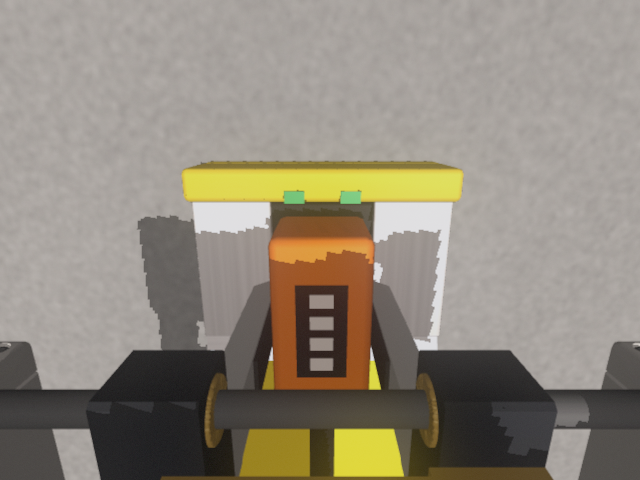

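Under the lips and nearly at the stop; push the last few mm until it meets the stop.

Emit:
{"op": "move_arm", "data": {"rows": "0 -3 0 0 0 0; 0 -3 0 0 0 0; 0 -3 0 0 0 0; 0 -3 0 0 0 0"}}

```text
time_s: 13.58
ee_pos: [0.6214, 0.1918, 0.1514]
eef_rot: [3.121, -0.001, -1.368]
force: [-26.2, -6.7, 17.6]
grip_width: 0.0439
```

```bash
python3 - <<'E'
from h import *
goto([.6193,.1916,.1505],-78.3)
from station import camera
c=camera("scene");cv2.imwrite("pics/s2.png",cv2.resize(c["color"][240:420,320:520],None,fx=3,fy=3,interpolation=2))
E
```

```text
t 13.575 pos [0.6214 0.1918 0.1514] rot [ 1.7881e+02 -5.0000e-02 -7.8400e+01]
 shift in present frame mm [-0.2  2.1  1. ]  in final frame [-0.2  2.1  0.9]  turn [ 0.0207 -0.0008 -0.0018]
```

View pics/s2.png

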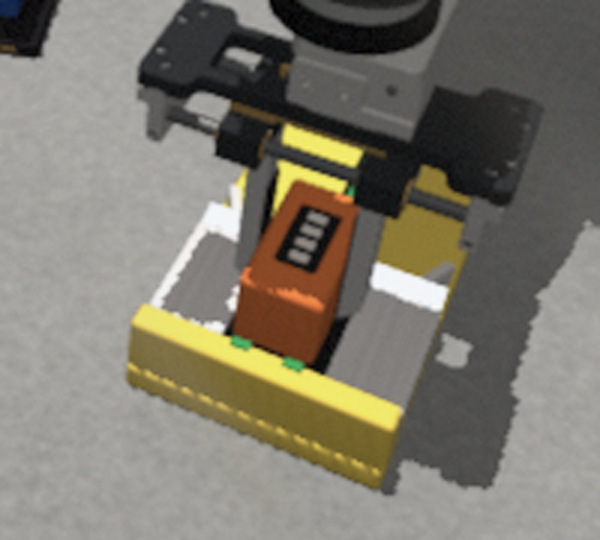

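It is hard against the stop (26 N), at dock x ≈ 20 by TCP. Relax, release and rise.

Emit:
{"op": "move_arm", "data": {"rows": "0 0 0 0 0 0; 0 0 0 0 0 0; 0 0 0 0.01 0 0; 0 0 0 0 0 0"}}

```text
time_s: 14.12
ee_pos: [0.6203, 0.1916, 0.1511]
eef_rot: [3.126, -0.001, -1.369]
force: [-1.4, -0.0, -1.2]
grip_width: 0.0436
```

Emit:
{"op": "move_arm", "data": {"rows": "0 0 0 0 0 0; 0 0 0 0 0 0; 0 0 0 0 0 0; 0 0 0 0 0 0", "grip": 1}}

```text
time_s: 14.62
ee_pos: [0.6212, 0.1918, 0.1518]
eef_rot: [3.13, -0.001, -1.368]
force: [0.4, -0.2, 0.8]
grip_width: 0.0805
```

Emit:
{"op": "move_arm", "data": {"rows": "0 0 -15 0 0 0; 0 0 -30 0 0 0; 0 0 -40 0 0 0; 0 0 -30 0 0 0; 0 30 0 0 0 0; 0 40 0 0 0 0; 0 0 0 0 0 0; 0 0 0 0 0 0"}}

```text
time_s: 15.62
ee_pos: [0.5528, 0.1778, 0.2796]
eef_rot: [3.138, -0.0, -1.369]
force: [-0.2, 0.3, 0.3]
grip_width: 0.0938
```

```bash
python3 - <<'E'
from h import *
from station import camera
o,c,P=wrist();cv2.imwrite("pics/w7.png",c["color"])
s=camera("scene");cv2.imwrite("pics/s3.png",cv2.resize(s["color"][240:420,320:520],None,fx=3,fy=3,interpolation=2))
hsv=cv2.cvtColor(c["color"],cv2.COLOR_BGR2HSV);H,S,V=cv2.split(hsv)
m=(H>6)&(H<20)&(S>150)&(V>60);n,lab,st,ce=cv2.connectedComponentsWithStats(cv2.morphologyEx(m.astype(np.uint8),3,np.ones((7,7))))
for i in range(1,n):
    if st[i,4]>600:
        q=cloud(c,lab==i,P);t=q[(q[:,2]>.084)&(q[:,2]<.1)]
        if len(t)>50:
            r=rect(t);print(ce[i],np.median(t[:,2]),r);th=np.radians(11.7);d=r[0]-[601.6,188];print("dock xy",d@[np.cos(th),np.sin(th)],d@[-np.sin(th),np.cos(th)])
t=camera("top");H,S,V=cv2.split(cv2.cvtColor(t["color"],cv2.COLOR_BGR2HSV));m=(H>100)&(H<125)&(S>150);m[:,:290]=0;m[:,365:]=0
print("blue",rect(cast(t,big(m)[:,0],.075)));goto([.6,.19,.3],-78.3)
E
```

```text
[317.5464455  153.81066351] 0.09093343372501081 (array([617.7, 191.6]), array([83. , 43.2]), np.float32(11.78))
dock xy 16.495521514293895 0.260326662998496
blue (array([ 475.4, -133.4]), array([84.3, 47.3]), np.float32(27.58))
t 15.775 pos [0.553  0.1778 0.2786] rot [ 1.7971e+02 -3.0000e-02 -7.8420e+01]
 shift in present frame mm [ -2.5 -48.4 -21.6]  in final frame [ -2.4 -48.5 -21.4]  turn [ 0.0051 -0.0005 -0.002 ]
```

View pics/w7.png

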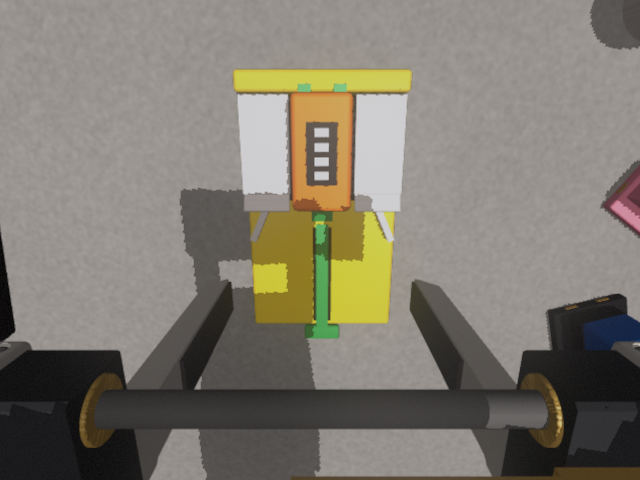

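View pics/s3.png

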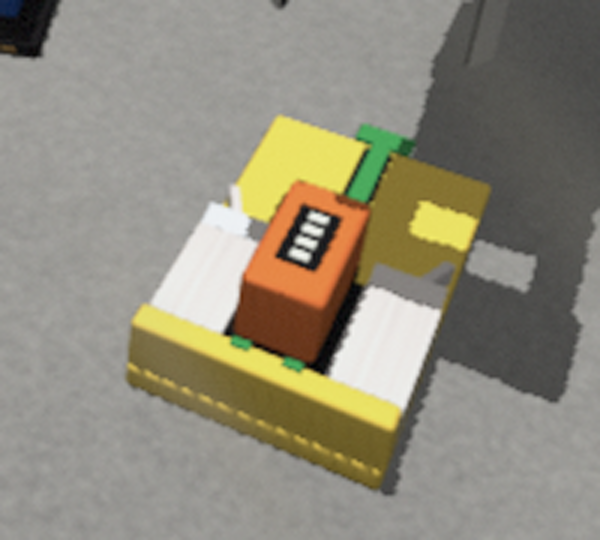

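Pack reads home at dock x ≈ 16.5, y ≈ 0.3, but the pack hides the tooth. I'll back off to see the catch behind the tail.

Emit:
{"op": "move_arm", "data": {"rows": "0 30 0 0.005 0 0; 0 40 0 0 0 0; 0 30 0 0 0 0; 0 10 0 0 0 0; 0 0 0 0 0 0; 0 0 0 0 0 0"}}

```text
time_s: 16.52
ee_pos: [0.4459, 0.1557, 0.2778]
eef_rot: [3.141, -0.001, -1.369]
force: [-0.9, -0.3, 0.4]
grip_width: 0.0942
```

```bash
python3 - <<'E'
from h import *
o,c,P=wrist();print(o["ee_pos"])
Rm,t=P
th=np.radians(11.7);Rd=np.array([[np.cos(th),-np.sin(th)],[np.sin(th),np.cos(th)]])
H,S,V=cv2.split(cv2.cvtColor(c["color"],cv2.COLOR_BGR2HSV))
p=cloud(c,np.ones((480,640),bool),P);d=(p[:,:2]-[.6016,.188])@Rd
for a in range(-160,-20,6):
    m=(abs(d[:,1])<.006)&(abs(d[:,0]*1000-a)<3)&(p[:,2]<.1);m2=(abs(abs(d[:,1])-.022)<.006)&(abs(d[:,0]*1000-a)<3)
    print(a,m.sum(),np.median(p[m,2]).round(4) if m.any() else None,np.median(p[m2,2]).round(4) if m2.any() else None)
g=(H>45)&(H<85)&(S>120)&(V>30);q=cloud(c,g,P);dq=(q[:,:2]-[.6016,.188])@Rd
s=(dq[:,0]>-.052)&(dq[:,0]<-.02)&(abs(dq[:,1])<.012);print("tooth green",s.sum(),np.percentile(q[s,2],[5,50,95]).round(4),np.percentile(dq[s,0],[2,98]).round(4))
cv2.imwrite("pics/w8.png",c["color"])
E
```

```text
[0.44589262 0.15569536 0.27778333]
-160 72 0.0169 0.0157
-154 73 0.0169 0.0162
-148 81 0.017 0.0163
-142 81 0.0171 0.3034
-136 79 0.0169 0.2955
-130 89 0.0172 0.2931
-124 79 0.0168 0.0162
-118 90 0.0171 0.0162
-112 78 0.0171 0.0162
-106 91 0.0172 0.0162
-100 91 0.0171 0.0161
-94 90 0.017 0.0163
-88 90 0.0171 0.0161
-82 90 0.0169 0.0162
-76 93 0.017 0.0163
-70 96 0.0171 0.0163
-64 97 0.0171 0.0163
-58 96 0.017 0.0162
-52 111 0.0165 0.0163
-46 102 0.0187 0.0163
-40 118 0.0213 0.0162
-34 91 0.0227 0.0162
-28 352 0.0582 0.0279
-22 261 0.0906 0.0701
tooth green 349 [0.0166 0.0195 0.0229] [-0.0499 -0.0356]
```

View pics/w8.png

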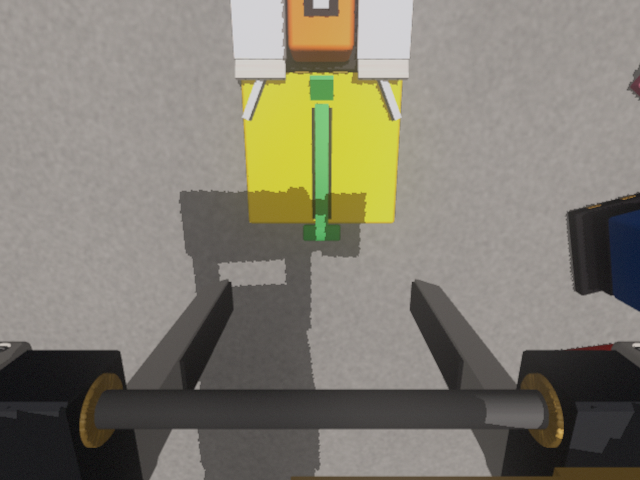

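The green tooth at (321,88) stands behind the tail. Its ramp rises from 16.5 to 22.7 mm, against a full height of 23 mm, so the catch is up. Handing in.

```bash
python3 -c "
from station import ctrl;print(ctrl.hand_in())"
```

```text
the job is handed in; nothing more can be done
None
```

I set the orange pack on the entry deck, slid it in under the rails until it met the stop with about 27 N of push, let go and backed the arm off. I handed the job in at about 16.6 s; it gives no verdict.

**Last checks:**
- **Pack position:** The wrist camera put it at dock x ≈ 16.5 mm and y ≈ 0.3 mm, under 0.5° off the slide direction, with its top at about 91 mm (seated on the deck). The arm pose at the stop read about x 20 mm. The two differ by about 3.5 mm, but both are inside the 11–23 mm window.
- **Catch:** The tooth stands behind the tail, and its ramp rises to 22.7 mm where the full height is 23 mm, so it is up.
- **Blue pack:** It was within about 1 mm of where it started.
- **Gripper:** It was open and clear of everything.

One reading disagreed early on: the green strip's centre line came out about 6 mm off the dock's centre. I put that down to a shadow in the colour mask and ignored it, and later views showed the tooth on the centre line.

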